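Close the birdseed bin snug

ROBOT

A 7-joint arm with a two-finger parallel gripper is mounted at the origin on the work surface. World frame = base frame: x ahead of the robot, y to its left, z up, the work surface at z = 0. Lengths are in m, angles in rad, forces in N, time in s.
With the tool pointing down it reaches from about 0.4 to 0.875 m from the base axis. Payload 19.3 kg.
Tool frame: the origin (TCP) lies on the centre line of the jaws, within the pads' length; the fingertips stand 25 mm ahead of it and the grasp point (between the pads) lies 6 mm ahead of it (env.tip_reach is the distance from the TCP to the fingertips, in m); z points along the fingers, y is the line along which they close (so a half turn about z gives the same grasp; the last joint's range is limited). The gripper opens to 85 mm and grips with 20 to 120 N. Pads are 22 mm wide; open, the fingers measure 114 mm over their backs; the gripper's body (76 mm by 85 mm) begins 54 mm behind the grasp point. The pads swing forward as they close: fully open they stand 13 mm farther back than shut.
Start: joints at [1.215, 0.521, -0.036, 1.599, 0.021, 1.021, -0.113], TCP at [0.176, -0.6, 0.256] pointing down, gripper open.
Joint ranges: [-2.91, 2.91], [-0.3, 2.13], [-1.5, 1.42], [0.17, 2.43], [-1.26, 4.41], [0.16, 1.93], [-2.52, 2.52]. Speed limits (rad/s): [1.89, 1.89, 2.39, 2.39, 3.01, 3.01, 3.01].

INTERFACE

Orientations are given as a unit quaternion [w, x, y, z].
In Python, from station import env gives the robot as it stands.
- The arm moves only by the shell command python3 steer.py FILE [FORCE], which reads ROWS from the file FILE. ROWS is a JSON object whose key "moves" holds a list of rows, 1 to 12 of them, each of 5 numbers: dx, dy, dz in units of 25 mm, then a turn about the tool's z in units of 0.2 rad, then the finger opening in m; each row shifts and turns the commanded pose from where the row before left it, along the tool's axes as they then stand; what a row does not reach is not made up. A row lasts 1/12 s, in which the tool goes at most 0.0417 m and 0.125 rad, less where a joint would pass 70% of its speed; a pose out of reach is approached as far as the arm can. The fingers move at their own pace and stop on an object; FORCE is the grip in N (left out, the last holds). Time passes only in rows, so rows that do not move let the fingers close. It prints the time, the measured TCP pose, the force, the opening and the grip force at its end. Input that does not fit is refused with a message, and nothing moves.
- env.state(): the state, without advancing time (a new reading comes with each control period).
- env.grab_frame(name): name is "scene" or "top"; returns a dict with "pixels" (420x560x3 uint8, red, green, blue), "mtx" (3x3 intrinsics, pixels), "world_from_camera" (4x4, takes a point from camera to world coordinates). Camera axes: x right, y down, z forward; pixel columns grow to the right and rows downward; lengths in m; the calibration is good to about 2 mm. A picture is of the moment at which its call begins. There is no depth.
- env.sign_off(): hands the job in; it is judged then, once.
The state is a dict: "t": time; "joint_pos": joint angles; "joint_velocities": joint speeds; "joint_torque": joint torques, N m; "ee_pos": TCP position; "tool_rot": TCP orientation; "contact_force": force on the tool from outside, world axes, zero at the start; "moment": the same for the moment, N m; "grip_width": finger opening in m; "gripper_force": force on a finger pad.
Only numpy, scipy, OpenCV 4.12 (cv2) and the standard library are available. Lean on these libraries where they do the work, as an engineer would, in place of code of your own. Each camera call takes 0.05 s, during which the arm holds its last target. There are 200 camera calls.

TASK

The birdseed bin has just been refilled and its screw lid is only loosely on. Fold the bin's carrying handle right down to one side, out of the way, then screw the lid down clockwise until you feel it come up snug on its rubber seal, and stop there without overtightening it. Leave the bin closed with the handle down, let go of it, and do not disturb the things standing around it.

Things in the scene. Friction and masses are not known exactly. Their poses are not given: they have to be found in the camera images.
- bin: Green plastic birdseed bin: round pail 176 mm across, 156 mm tall to its collar (198 mm across), with a screw lid above. Full, and fixed to the ledge by four steel cleats: it does not move. Origin: centre of its underside, z up. The carrying handle turns on two ears at +y and -y of this frame, 105 mm out and 145 mm up.
- bail (a joint): Angle (rad) of the carrying handle, a steel wire hoop. 0 = straight up over the lid; positive leans to the bin's own +x, negative to its -x; stops at 1.75 either way. It swings about the bin's y axis, 145 mm above the bin's origin. Stiff (about 0.2 N m): stays where it is left. Starts nearly upright, barring the way to the lid; beyond 1.2 it is folded down.
- bail_grip (a point): Middle of the handle's black moulded grip, 155 mm from the swing axis: a round bar 22 mm thick and 90 mm long, along the bin's y axis. The frame turns with the handle: z points away from the swing axis.
- lid_grip (a point): Point on the lid's axis inside the lid's raised grip bar, 8 mm below the bar's top and 30 mm above the lid's origin; x runs along the bar. The bar is 110 mm long, 24 mm thick, stands 31 mm over the flat round lid (190 mm across) and has flat long sides to pinch from above. Turned clockwise (seen from above) the lid tightens and sinks 2.5 mm per rad.
- lid: The green screw lid. Origin: on its axis, at the underside of its flat top, the face that comes down on the seal; z up. Turning it takes a steady 0.2 N m until it meets the seal, 1.4 to 2.6 rad from the start; there the torque steps to 0.45 N m and then climbs by 1.2 N m per rad. No hard stop. Let go, it stays put (it eases back a little if left above 0.9 N m).
- seal_top (a point): Top of the rubber seal on the bin's rim, hidden under the lid, on the bin's axis, 190 mm above the ledge. The depth of the lid's origin below it is the squeeze. Snug: 0.7 to 1.1 N m in all, that is 0.5 to 1.4 mm of squeeze. Overtightened: past 1.3 N m, 1.8 mm.
- mug: Bystander: blue ceramic mug, 82 mm across, 95 mm tall, handle to its +y. Origin: centre of underside.
- saucer: Bystander: terracotta feeding saucer, 132 mm across, 30 mm tall. Origin: centre of underside.
- funnel: Bystander: aluminium funnel standing mouth down, 116 mm across, 110 mm tall, small loop handle to its +x. Origin: centre of underside.
- scoop: Bystander: stainless steel scoop lying on the ledge, about 190 mm long, 62 mm wide, 36 mm tall, handle to its -x. Origin: middle of its underside.

How it is judged:
By the outcome, as a careful person would: the job done as asked, in the order asked, and still so for the second after the job is handed in, with the robot touching nothing.
It also fails if it takes over 72 s, if anything falls off the work surface, if the arm or the gripper's body presses on something with over 40 N, if the wrist force passes 120 N, or if a joint passes its speed limit or range.

## Working session

There is one attempt and no reset: what is moved stays moved. The work goes in short steps, Python scripts to look and compute and a shell command to move; the robot and the scene stay as the last step left them, time stands still between calls to the robot, and variables do not carry over. Pictures are saved under pics/ and viewed, at most 10 in all, crops included, and the job is handed in when it is done.

```bash
ls; mkdir -p pics; cat > h.py <<'E'
from station import env
import numpy as np, cv2
def snap(n,f):
    d=env.grab_frame(n); cv2.imwrite(f'pics/{f}.png',d["pixels"][:,:,::-1]); np.savez(f'pics/{f}.npz',K=d["mtx"],T=d["world_from_camera"]); return d
def ray(f,u,v,z):
    d=np.load(f'pics/{f}.npz');T=d['T'];r=T[:3,:3]@np.linalg.inv(d['K'])@[u,v,1];o=T[:3,3];return o+r*(z-o[2])/r[2]
def proj(f,p):
    d=np.load(f'pics/{f}.npz');T=d['T'];c=T[:3,:3].T@(np.array(p)-T[:3,3]);q=d['K']@c;return q[:2]/q[2]
E
python3 - <<'E'
from h import *
for n in("scene","top"):
    d=snap(n,n+"0");print(d["world_from_camera"].round(3),d["mtx"])
s=env.state();print({k:np.round(v,3) for k,v in s.items()})
E
```

```text
pics
station.py
steer.py
[[-0.64   0.63  -0.439  0.98 ]
 [ 0.768  0.516 -0.379  0.367]
 [-0.012 -0.58  -0.815  0.952]
 [ 0.     0.     0.     1.   ]] [[432.47556318   0.         278.17332178]
 [  0.         432.47556318 216.00444206]
 [  0.           0.           1.        ]]
[[-1.700e-02 -9.970e-01  6.900e-02  4.410e-01]
 [-1.000e+00  1.700e-02  0.000e+00 -1.000e-03]
 [-1.000e-03 -6.900e-02 -9.980e-01  1.729e+00]
 [ 0.000e+00  0.000e+00  0.000e+00  1.000e+00]] [[533.85468772   0.         277.34275867]
 [  0.         533.85468772 206.57914379]
 [  0.           0.           1.        ]]
{'t': np.float64(0.1), 'joint_pos': array([ 1.215,  0.522, -0.036,  1.6  ,  0.021,  1.021, -0.113]), 'joint_velocities': array([-0.001, -0.002,  0.   , -0.002,  0.001,  0.001, -0.   ]), 'joint_torque': array([ 3.0000e-03, -9.2850e+01,  1.9840e+00, -3.7054e+01,  1.8000e-02,
        5.0000e-03,  0.0000e+00]), 'ee_pos': array([ 0.176, -0.599,  0.256]), 'tool_rot': array([-0.   ,  0.99 ,  0.142, -0.   ]), 'contact_force': array([-0.553, -0.133, -0.297]), 'moment': array([ 0.01 ,  0.046, -0.022]), 'gripper_force': np.float64(0.0), 'grip_width': np.float64(0.085)}
```

View pics/scene0.png

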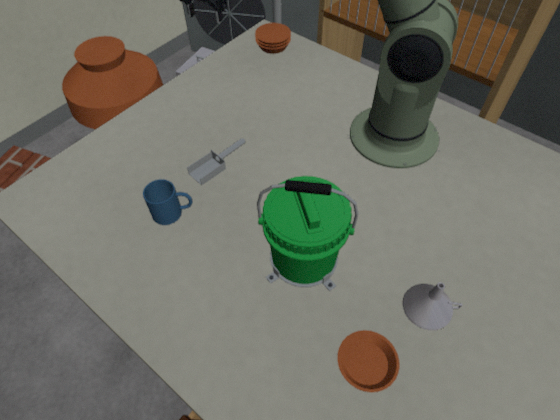

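View pics/top0.png

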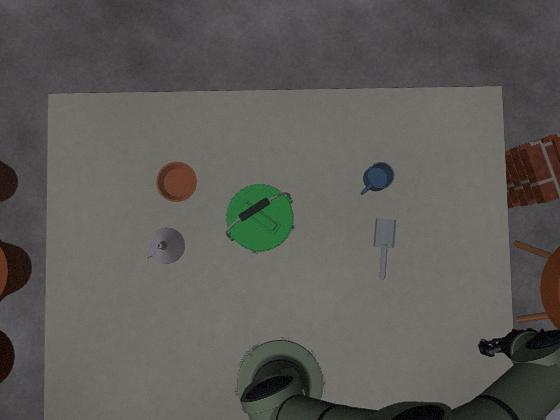

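```bash
python3 - <<'E'
import cv2,numpy as np
a=cv2.imread('pics/top0.png')[165:270,205:315];b=cv2.imread('pics/scene0.png')[165:300,240:375]
a=cv2.resize(a,(440,420),interpolation=2);b=cv2.resize(b,(360,420)[::1] if 0 else (405,405),interpolation=2)
b=cv2.copyMakeBorder(b,0,15,0,0,0)
c=np.hstack([a,b]);c=cv2.resize(c,(800,int(c.shape[0]*800/c.shape[1])));print(c.shape,800/845);cv2.imwrite('pics/crop0.png',c)
E
```

```text
(397, 800, 3) 0.9467455621301775
```

View pics/crop0.png

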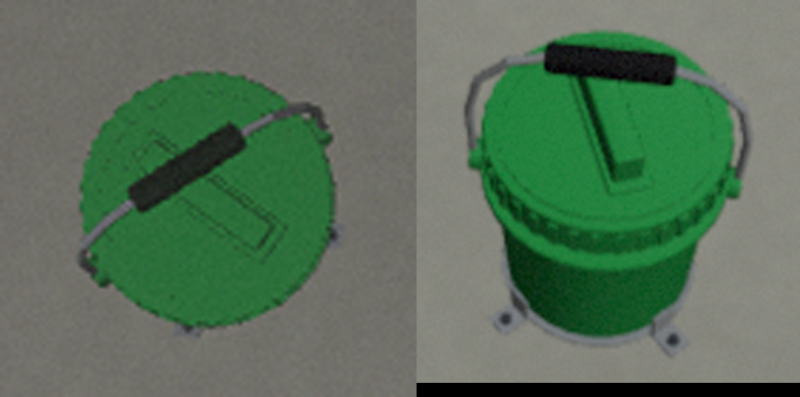

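```bash
cat > fit.py <<'E'
from h import *
from scipy.optimize import least_squares
def T(u,v): return 205+u/3.787,165+v/3.787
def S(u,v): return 240+(u-416.6)/2.84,165+v/2.84
# e1 = ear at right(top img)/ left(scene): world -y side
obs=[('top0',T(327,137),'e',1),('top0',T(103,280),'e',-1),('top0',T(136,198),'g',-1),('top0',T(238,135),'g',1),
('scene0',S(477,158),'e',1),('scene0',S(733,187),'e',-1),('scene0',S(545,59),'g',1),('scene0',S(676,69),'g',-1)]
def model(p,k,s):
    x,y,w,b=p;c,n=np.cos(w),np.sin(w)
    L=[0,s*.107,.145] if k=='e' else [.155*np.sin(b),s*.045,.145+.155*np.cos(b)]
    return [x+c*L[0]-n*L[1],y+n*L[0]+c*L[1],L[2]]
# frame with y axis toward world (+x,-y): yaw ~ -147deg -> bin x' = toward robot
f=lambda p:np.concatenate([proj(i,model(p,k,s))-np.array(o) for i,o,k,s in obs])
r=least_squares(f,[.53,.05,np.radians(-147),0.]);print(r.x,np.degrees(r.x[2]),r.fun.round(1))
for n in("top0","scene0"):
    d=cv2.imread(f'pics/{n}.png')
    print(n,'lid centre proj',proj(n,[r.x[0],r.x[1],.2]))
for n,u,v,z in(('saucer',177,181,.03),('funnel',168,245,0.0),('mug',379,175,.09)):print(n,ray('top0',u,v,z))
print('bar ends',[ray('top0',*T(*q),.232) for q in((146,140),(275,245))])
a,b=[ray('top0',*T(*q),.21) for q in((146,140),(275,245))];print(np.degrees(np.arctan2(*(a-b)[1::-1])))
E
python3 fit.py
```

```text
[ 0.51887666  0.05177498 -2.58902897 -0.136951  ] -148.3404328875447 [-1.  -3.  -2.6 -2.  -1.2 -0.2  0.1 -1.6 -1.7 -3.2  2.3 -3.   0.  -1.5
 -0.  -0.2]
top0 lid centre proj [259.36036641 216.56650015]
scene0 lid centre proj [307.14543803 208.10747168]
saucer [0.6460145  0.31956104 0.03      ]
funnel [0.44213932 0.35515302 0.        ]
mug [ 0.6466731  -0.31590498  0.09      ]
bar ends [array([0.55911017, 0.09453036, 0.232     ]), array([4.79545921e-01, 6.59960187e-05, 2.32000000e-01])]
49.89365797816964
```

```bash
cat > fit2.py <<'E'
from h import *
from scipy.optimize import minimize
t=np.linspace(0,2*np.pi,90)
def circ(x,y,r,z): return [[x+r*np.cos(a),y+r*np.sin(a),z] for a in t]
M={}
for n in("top0","scene0"):
    im=cv2.imread(f'pics/{n}.png').astype(int);m=((im[...,1]>1.6*im[...,2])&(im[...,1]>1.6*im[...,0])).astype(np.uint8)
    m=cv2.morphologyEx(m,cv2.MORPH_OPEN,np.ones((5,5)));M[n]=m
def cost(p):
    c=0
    for n in M:
        pts=np.array([proj(n,q) for q in circ(*p,.095,.202)+circ(*p,.099,.156)+circ(*p,.099,.14)+circ(*p,.088,.005)])
        h=cv2.convexHull((pts*16).astype(np.int32).reshape(-1,1,2)) 
        g=np.zeros((420,560),np.uint8);cv2.fillPoly(g,[h],1,shift=4)
        m=cv2.fillPoly(np.zeros_like(g),[cv2.convexHull(cv2.findNonZero(M[n]))],1)
        c+=(g!=m).sum()
    return c
r=minimize(cost,[.519,.05],method='Nelder-Mead',options=dict(initial_simplex=[[.519,.05],[.525,.05],[.519,.056]]));print(r.x,r.fun,cost([.519,.052]))
x,y=r.x
out=[]
for n,(u0,v0),s in(("top0",(205,165),4),("scene0",(240,165),3)):
    im=cv2.imread(f'pics/{n}.png');im=cv2.resize(im[v0:v0+105 if s==4 else v0+140,u0:u0+(110 if s==4 else 133)],None,fx=s,fy=s,interpolation=2)[:420,:440]
    P=lambda q:tuple(((proj(n,q)-[u0,v0]+.5)*s-.5).round().astype(int).tolist())
    a=np.radians(49.9);A=np.array([np.cos(a),np.sin(a),0]);B=np.array([-A[1],A[0],0])
    c=[P(np.array([x,y,.232])+i*.055*A+j*.012*B) for i,j in((1,1),(1,-1),(-1,-1),(-1,1))]
    cv2.polylines(im,[np.array(c)],True,(0,0,255),1)
    cv2.polylines(im,[np.array([P(q) for q in circ(x,y,.095,.201)])],True,(255,0,255),1)
    w=np.radians(-148.34);ct=np.array([np.cos(w),np.sin(w),0]);yt=np.array([-ct[1],ct[0],0])
    for b,col in((-.1,(255,255,0)),(-.2,(0,255,255))):
        g=np.array([x,y,.145])+.155*np.sin(b)*ct+[0,0,.155*np.cos(b)]
        cv2.line(im,P(g-.045*yt),P(g+.045*yt),col,1)
    for k in(1,-1):cv2.circle(im,P(np.array([x,y,.145])+.105*k*yt),4,(0,0,255),1)
    out.append(cv2.copyMakeBorder(im,0,420-im.shape[0],0,0,0))
cv2.imwrite('pics/ov0.png',cv2.resize(np.hstack(out),(800,400)))
E
python3 fit2.py
```

```text
[0.52006337 0.05232443] 910.0 948
```

View pics/ov0.png

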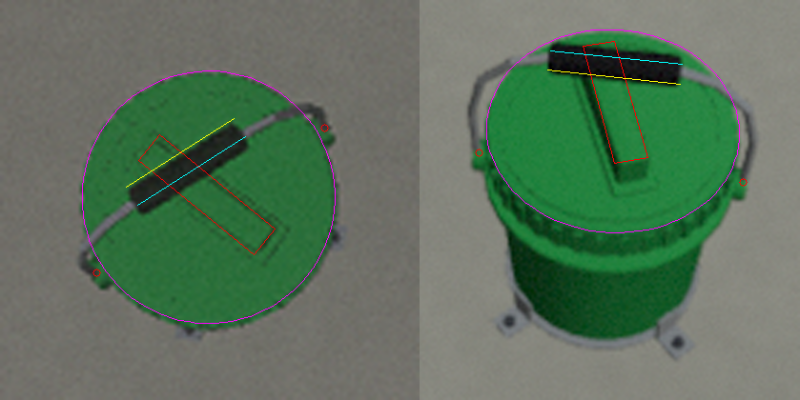

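Units first: shifts go in units of 25 mm and turns go in units of 0.2 rad. So -0.0135 m is -0.54, -0.125 rad is -0.625.

```bash
echo '{"moves": [[0, 0, -0.54, -0.625, 0], [0, 0, -0.54, -0.625, 0], [0, 0, -0.54, -0.625, 0], [0, 0, -0.54, -0.625, 0], [0, 0, -0.54, -0.625, 0], [0, 0, -0.54, -0.625, 0], [0, 0, -0.54, -0.625, 0], [0, 0, -0.54, -0.625, 0], [0, 0, -0.54, -0.625, 0], [0, 0, -0.54, -0.625, 0], [0, 0, -0.54, -0.625, 0], [0, 0, -0.54, -0.625, 0]]}' > path.dat && python3 steer.py path.dat 20
cat >> h.py <<'E'
from scipy.spatial.transform import Rotation as R
C=np.array([.5195,.0515]);D=np.array([np.cos(np.radians(31.66)),np.sin(np.radians(31.66))])
def st():
    s=env.state();q=s['tool_rot'];r=R.from_quat([q[1],q[2],q[3],q[0]]);return s,r
def to(p,ang=None):
    "tool-axes displacement (final-yaw frame) to world TCP p, and turn to bring tool x to ang deg"
    s,r=st();m=r.as_matrix();a=np.degrees(np.arctan2(m[1,0],m[0,0]))
    print('j',s['joint_pos'].round(2),'tcp',s['ee_pos'].round(4),'xang',round(a,1),'tool z',m[:,2].round(3))
    if ang is not None:print('turn',np.radians((a-ang)))
    print('disp in current axes',(r.inv().apply(np.array(p)-s['ee_pos'])).round(4))
E
python3 - <<'E'
from h import *
p=C-.04*D;to([*p,.415],121.7)
E
```

```text
t: 1.1
ee_pos: [0.176, -0.5995, 0.4186]
tool_rot: [-0.0, 0.625, 0.781, 0.0]
contact_force: [-0.3, -1.0, -0.6]
grip_width: -0.0001
gripper_force: 0.0
j [ 1.43  0.43 -0.37  1.35  0.15  1.39  1.29] tcp [ 0.176  -0.5995  0.4186] xang 102.7 tool z [-0.     0.001 -1.   ]
turn -0.33227069231404655
disp in current axes [0.5469 0.44   0.0039]
```

```bash
echo '{"moves": [[1.04, 1.2, 0, 0, 0], [1.04, 1.2, 0, 0, 0], [1.04, 1.2, 0, 0, 0], [1.04, 1.2, 0, 0, 0], [1.04, 1.2, 0, 0, 0], [1.04, 1.2, 0, 0, 0], [1.04, 1.2, 0, 0, 0], [1.04, 1.2, 0, 0, 0], [1.04, 1.2, 0, 0, 0], [1.04, 1.2, 0, 0, 0]]}' > path.dat && python3 steer.py path.dat
echo '{"moves": [[1.16, 0.56, 0, 0, 0], [1.16, 0.56, 0, 0, 0], [1.16, 0.56, 0, 0, 0], [1.16, 0.56, 0, 0, 0], [1.16, 0.56, 0, 0, 0], [1.16, 0.56, 0, 0, 0], [1.16, 0.56, 0, 0, 0], [1.16, 0.56, 0, 0, 0], [1.16, 0.56, 0, 0, 0], [0, 0, 0, -0.55, 0], [0, 0, 0, -0.55, 0], [0, 0, 0, -0.55, 0]]}' > path.dat && python3 steer.py path.dat
python3 - <<'E'
from h import *
p=C-.04*D;to([*p,.31],121.7)
E
```

```text
t: 1.93
ee_pos: [0.4144, -0.2799, 0.4183]
tool_rot: [-0.0, 0.627, 0.779, -0.0]
contact_force: [0.2, -0.1, -0.2]
grip_width: -0.0001
gripper_force: 0.0
t: 2.93
ee_pos: [0.4811, 0.0008, 0.4181]
tool_rot: [-0.0, 0.488, 0.873, -0.0]
contact_force: [0.7, -1.1, 0.3]
grip_width: -0.0002
gripper_force: 0.0
j [ 0.57  0.21 -0.83  1.7   0.16  1.3   0.26] tcp [0.4811 0.0008 0.4181] xang 121.6 tool z [-0.001  0.    -1.   ]
turn -0.0015925002072866919
disp in current axes [0.023  0.0193 0.1081]
```

Converted, 0.036 m is 1.44, 0.035 m is 1.4.

```bash
echo '{"moves": [[0.92, 0.76, 0, 0, 0], [0, 0, 1.4, 0, 0], [0, 0, 1.4, 0, 0], [0, 0, 1.44, 0, 0], [0, 0.72, 0, 0, 0], [0, 0.72, 0, 0, 0], [0, 0.68, 0, 0, 0], [0, 0.68, 0, 0, 0], [0, 0.6, 0.24, 0, 0], [0, 0.6, 0.24, 0, 0], [0, 0.6, 0.5, 0, 0], [0, 0.6, 0.5, 0, 0]]}' > path.dat && python3 steer.py path.dat
python3 - <<'E'
from h import *
p=C+.115*D;to([*p,.245]);print(env.state()['contact_force']);snap('scene','s1');snap('top','t1')
a=cv2.imread('pics/s1.png')[80:330,160:460];b=cv2.imread('pics/t1.png')[80:330,150:400];cv2.imwrite('pics/c1.png',np.hstack([a,b]))
E
```

```text
t: 3.93
ee_pos: [0.5973, 0.0975, 0.2747]
tool_rot: [0.0, 0.491, 0.871, -0.0]
contact_force: [-0.1, -0.2, 1.0]
grip_width: -0.0001
gripper_force: 0.3
j [ 0.24  0.56 -0.75  1.61  0.41  1.14 -0.06] tcp [0.5973 0.0975 0.2747] xang 121.2 tool z [ 0. -0. -1.]
disp in current axes [0.0019 0.0246 0.0297]
[-0.05772574 -0.20512402  1.0482354 ]
```

View pics/c1.png

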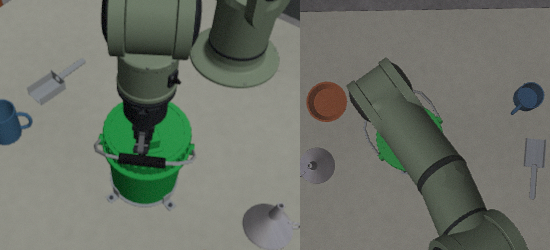

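The handle grip (about pixel 142,160 in the left half) is leaning out over the rim, ahead of the fingers. I'll carry on along the arc.

Converted, 0.015 m is 0.6, 0.0125 m is 0.5.

```bash
echo '{"moves": [[0, 0.5, 0.6, 0, 0], [0, 0.5, 0.6, 0, 0], [0, 0.48, 0.6, 0, 0], [0, 0.48, 0.6, 0, 0], [0, 0.16, 0.48, 0, 0], [0, 0.08, 0.48, 0, 0], [0, 0, 0, 0, 0]]}' > path.dat && python3 steer.py path.dat
python3 - <<'E'
from h import *
s=env.state();print(s['contact_force'],(s['ee_pos'][:2]-C)@D,s['ee_pos'][2]-.025)
E
```

```text
t: 4.62
ee_pos: [0.6429, 0.1252, 0.1892]
tool_rot: [-0.001, 0.491, 0.871, -0.001]
contact_force: [-0.3, -1.1, -0.6]
grip_width: -0.0005
gripper_force: 0.0
[-0.25476192 -1.14822663 -0.62664621] 0.14370988403275553 0.16423636263088348
```

Converted, -0.03 m is -1.2, -0.035 m is -1.4, -0.125 rad is -0.625.

```bash
echo '{"moves": [[0, 0, -1.4, 0, 0], [0, 0, -1.4, 0, 0.03], [0, 0, -1.2, -0.625, 0.06], [0, 0, -1.2, -0.625, 0.06], [0, 0, 0, -0.625, 0.06], [0, 0, 0, -0.625, 0.06], [0, 0, 0, -0.625, 0.06], [0, 0, 0, -0.625, 0.06], [0, 0, 0, -0.625, 0.06], [0, 0, 0, -0.625, 0.06], [0, 0, 0, -0.625, 0.06], [0, 0, 0, -0.625, 0.06]]}' > path.dat && python3 steer.py path.dat
python3 - <<'E'
from h import *
to([*C,.234],229.9);snap('scene','s2');snap('top','t2')
a=cv2.resize(cv2.imread('pics/s2.png')[165:300,230:380],None,fx=3,fy=3,interpolation=2);b=cv2.resize(cv2.imread('pics/t2.png')[165:270,205:315],None,fx=3,fy=3,interpolation=2)
b=cv2.copyMakeBorder(b,0,405-315,0,0,0);cv2.imwrite('pics/c2.png',np.hstack([a,b]))
E
```

```text
t: 5.62
ee_pos: [0.6434, 0.1251, 0.3224]
tool_rot: [0.001, -0.115, 0.993, -0.0]
contact_force: [-0.3, -0.4, 0.0]
grip_width: 0.06
gripper_force: 0.0
j [ 0.3   0.69 -1.02  1.4   0.59  1.37  1.08] tcp [0.6434 0.1251 0.3224] xang -166.8 tool z [ 0.001 -0.    -1.   ]
turn -6.924064333331656
disp in current axes [ 0.1375 -0.0434  0.0883]
```

View pics/c2.png

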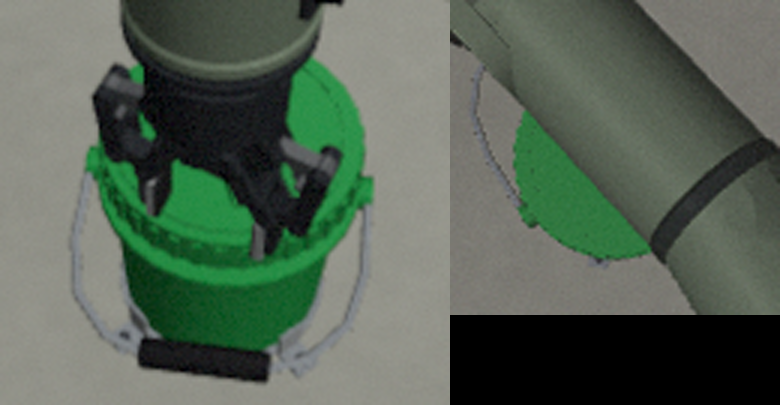

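The handle is folded fully down: in the left crop the grip is at about (205,360), well below the collar. Next I'll go over the lid bar.

```bash
echo '{"moves": [[1.36, -0.44, 0, 0, 0.06], [1.36, -0.44, 0, 0, 0.06], [1.36, -0.44, 0, 0, 0.06], [1.36, -0.44, 0, 0, 0.06], [0, 0, 0, -0.625, 0.06], [0, 0, 0, -0.625, 0.06], [0, 0, 0, -0.625, 0.06], [0, 0, 0, -0.625, 0.06], [0, 0, 0, -0.625, 0.06], [0, 0, 0, -0.1, 0.06], [0, 0, 0, 0, 0.06], [0, 0, 0, 0, 0.06]]}' > path.dat && python3 steer.py path.dat
python3 - <<'E'
from h import *
to([*C,.234],-130.1);snap('scene','s3')
a=cv2.resize(cv2.imread('pics/s3.png')[165:300,230:380],None,fx=4,fy=4,interpolation=2);cv2.imwrite('pics/c3.png',a)
E
```

```text
t: 6.72
ee_pos: [0.5208, 0.0524, 0.3215]
tool_rot: [0.0, -0.418, 0.908, -0.0]
contact_force: [-0.2, -1.0, 0.7]
grip_width: 0.0597
gripper_force: 0.0
j [ 0.68  0.57 -1.29  1.74  0.57  1.28  1.68] tcp [0.5208 0.0524 0.3215] xang -130.6 tool z [ 0. -0. -1.]
turn -0.008034454669903112
disp in current axes [0.0016 0.0005 0.0875]
```

View pics/c3.png

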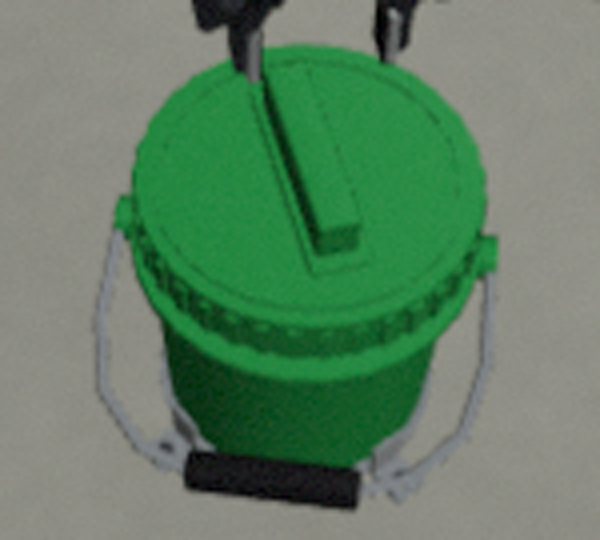

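The whole bar is now in view. Its top-face corners in the crop are about (316,236), (357,224), (304,62) and (264,73), and the handle is still down.

```bash
python3 - <<'E'
from h import *
q=np.array([ray('s3',230+u/4,165+v/4,.233)[:2] for u,v in((316,236),(357,224),(304,62),(264,73))]);print(q)
m=q.mean(0);print('mid',m,[np.degrees(np.arctan2(*(b-a)[::-1])) for a,b in((q[0],q[3]),(q[1],q[2]))],np.linalg.norm(q[0]-q[3]),np.linalg.norm(q[0]-q[1]))
to([*(m+C)/2,.234],-130.1)
E
```

```text
[[0.56824775 0.09275205]
 [0.54929326 0.10428893]
 [0.48175736 0.01830314]
 [0.50149323 0.00634665]]
mid [0.5251979  0.05542269] [np.float64(-127.68872118353502), np.float64(-128.14718775058344)] 0.10918818349218436 0.0221894702725029
j [ 0.68  0.57 -1.29  1.74  0.57  1.28  1.68] tcp [0.5209 0.0525 0.3215] xang -130.5 tool z [ 0. -0. -1.]
turn -0.00697786753318382
disp in current axes [-0.0017 -0.0005  0.0875]
```

Converted, 0.03 m is 1.2, 0.0275 m is 1.1, -0.02 rad is -0.1.

```bash
echo '{"moves": [[0, 0, 1.2, -0.1, 0.06], [0, 0, 1.2, 0, 0.06], [0, 0, 1.1, 0, 0.06], [0, 0, 0, 0, 0.06], [0, 0, 0, 0, 0.02], [0, 0, 0, 0, 0.02], [0, 0, 0, 0, 0.02], [0, 0, 0, 0, 0.02], [0, 0, 0, 0, 0.02], [0, 0, 0, 0, 0.02]]}' > path.dat && python3 steer.py path.dat 80
python3 -c "
from h import *
s=env.state();print(s['contact_force'],s['moment'],s['ee_pos'],s['joint_pos'],s['grip_width'],s['gripper_force'])"
```

```text
t: 7.6
ee_pos: [0.5214, 0.0532, 0.2357]
tool_rot: [0.001, -0.43, 0.903, -0.0]
contact_force: [-3.5, 1.6, 10.8]
grip_width: 0.0222
gripper_force: 76.9
[-3.52647549  1.63762073 10.76163154] [ 0.37383215  0.92978103 -0.11606002] [0.52137909 0.0532062  0.23568063] [ 0.61696654  0.66175542 -1.21382972  1.84917245  0.6899244   1.1320529
  1.61137441] 0.022226927339597646 76.88490986824036
```

```bash
cat > m.py <<'E'
from h import *
s,r=st();m=r.as_matrix();print('F',s['contact_force'].round(1),'M',s['moment'].round(3),'p',s['ee_pos'].round(4),'xang',np.arctan2(m[1,0],m[0,0]).round(3),'j',s['joint_pos'].round(2),s['grip_width'],s['gripper_force'])
E
echo '{"moves": [[0, 0, 0, 0.25, 0.02], [0, 0, 0, 0.5, 0.02], [0, 0, 0, 0.5, 0.02], [0, 0, 0.012, 0.5, 0.02], [0, 0, 0.012, 0.5, 0.02], [0, 0, 0.012, 0.25, 0.02]]}' > path.dat && python3 steer.py path.dat 110; python3 m.py
echo '{"moves": [[0, 0, 0.008, 0.5, 0.02], [0, 0, 0.008, 0.5, 0.02], [0, 0, 0.012, 0.5, 0.02], [0, 0, 0.012, 0.5, 0.02], [0, 0, 0.012, 0.5, 0.02]]}' > path.dat && python3 steer.py path.dat ; python3 m.py
```

```text
t: 8.1
ee_pos: [0.522, 0.0521, 0.2346]
tool_rot: [0.001, -0.19, 0.982, -0.001]
contact_force: [1.2, -4.0, 7.6]
grip_width: 0.0221
gripper_force: 101.2
F [ 1.2 -4.   7.6] M [-0.972 -0.364  0.37 ] p [0.522  0.0521 0.2346] xang -2.76 j [ 0.56  0.6  -1.09  1.85  0.61  1.07  1.18] 0.022055164838783226 101.15668397862464
t: 8.52
ee_pos: [0.5221, 0.0509, 0.2333]
tool_rot: [0.002, 0.059, 0.998, -0.001]
contact_force: [1.7, -12.3, 10.2]
grip_width: 0.0223
gripper_force: 101.0
F [  1.7 -12.3  10.2] M [-2.898 -0.356  0.255] p [0.5221 0.0509 0.2333] xang 3.024 j [ 0.49  0.55 -0.97  1.86  0.54  1.02  0.75] 0.022254805942659224 101.00640451186337
```

Converted, -0.0005 m is -0.02, 0.0002 m is 0.008, 0.06 rad is 0.3.

```bash
echo '{"moves": [[0, -0.02, 0, 0.3, 0.02], [0, -0.02, 0, 0.3, 0.02], [0, 0, 0, 0.3, 0.02], [0, 0, 0.008, 0.3, 0.02], [0, 0, 0.008, 0.3, 0.02]]}' > path.dat && python3 steer.py path.dat>/dev/null; python3 m.py
for i in 1; do echo '{"moves": [[0, 0, 0.004, 0.25, 0.02], [0, 0, 0.004, 0.25, 0.02], [0, 0, 0.004, 0.15, 0.02]]}' > path.dat && python3 steer.py path.dat>/dev/null; python3 m.py; done
echo '{"moves": [[0, 0, 0.004, 0.25, 0.02], [0, 0, 0.004, 0.25, 0.02], [0, 0, 0.004, 0.15, 0.02]]}' > path.dat && python3 steer.py path.dat>/dev/null; python3 m.py
```

```text
F [  2.7 -10.9   4.9] M [-2.528 -0.492  0.23 ] p [0.5219 0.0501 0.2327] xang 2.726 j [ 0.45  0.52 -0.9   1.86  0.49  0.99  0.49] 0.02219896719313232 100.43484544032253
F [  2.6 -12.2   4.6] M [-2.82  -0.26   0.251] p [0.5217 0.0498 0.2324] xang 2.596 j [ 0.43  0.51 -0.87  1.86  0.47  0.98  0.38] 0.02235986052243445 100.61632447061129
F [  0.5 -13.9   5.7] M [-3.099 -0.035  0.341] p [0.5215 0.0495 0.232 ] xang 2.466 j [ 0.41  0.5  -0.84  1.86  0.45  0.98  0.27] 0.02195120536868425 100.86561993928626
```

Converted, -0.0008 m is -0.032, -0.0006 m is -0.024, 0.04 rad is 0.2.

```bash
echo '{"moves": [[-0.024, -0.032, 0.004, 0.2, 0.02], [0, 0, 0.004, 0.2, 0.02]]}' > path.dat && python3 steer.py path.dat>/dev/null; python3 m.py
echo '{"moves": [[0, 0, 0.004, 0.2, 0.02], [0, 0, 0.004, 0.2, 0.02]]}' > path.dat && python3 steer.py path.dat>/dev/null; python3 m.py
echo '{"moves": [[0, 0, 0.004, 0.2, 0.02], [0, 0, 0.004, 0.2, 0.02]]}' > path.dat && python3 steer.py path.dat>/dev/null; python3 m.py
echo '{"moves": [[0, 0, 0.004, 0.2, 0.02], [0, 0, 0.004, 0.2, 0.02]]}' > path.dat && python3 steer.py path.dat>/dev/null; python3 m.py
```

```text
F [  0.2 -10.    4.7] M [-2.299  0.176  0.256] p [0.5214 0.0492 0.2318] xang 2.387 j [ 0.4   0.5  -0.82  1.86  0.44  0.97  0.2 ] 0.022413612433019977 100.43161195178982
F [ -0.6 -10.6   6.2] M [-2.507  0.428  0.243] p [0.5213 0.049  0.2316] xang 2.307 j [ 0.38  0.49 -0.8   1.86  0.43  0.96  0.13] 0.022046379371399378 100.67909166449681
F [ -3.1 -11.4   6.6] M [-2.672  0.674  0.238] p [0.5211 0.0489 0.2314] xang 2.227 j [ 0.37  0.49 -0.78  1.87  0.42  0.96  0.06] 0.022052801411536694 100.75508573208936
F [ -2.9 -11.5   8. ] M [-2.841  1.01   0.201] p [0.521  0.0488 0.2311] xang 2.147 j [ 0.36  0.48 -0.76  1.87  0.41  0.95 -0.01] 0.022499443643946203 100.8429983665701
```

Converted, -0.0008 m is -0.032, 0.0001 m is 0.004, 0.04 rad is 0.2.

```bash
echo '{"moves": [[-0.032, -0.032, 0, 0.2, 0.02], [0, 0, 0.004, 0.2, 0.02]]}' > path.dat && python3 steer.py path.dat>/dev/null; python3 m.py
echo '{"moves": [[0, 0, 0.004, 0.2, 0.02], [0, 0, 0.004, 0.2, 0.02]]}' > path.dat && python3 steer.py path.dat>/dev/null; python3 m.py
echo '{"moves": [[0, 0, 0.004, 0.2, 0.02], [0, 0, 0.004, 0.2, 0.02]]}' > path.dat && python3 steer.py path.dat>/dev/null; python3 m.py
echo '{"moves": [[0, 0, 0.004, 0.2, 0.02], [0, 0, 0.004, 0.2, 0.02]]}' > path.dat && python3 steer.py path.dat>/dev/null; python3 m.py
```

```text
F [-2.7 -8.1  4.2] M [-1.719  0.718  0.239] p [0.5208 0.0485 0.231 ] xang 2.068 j [ 0.35  0.48 -0.74  1.87  0.39  0.95 -0.08] 0.022003457785644175 100.22757302212995
F [-4.8 -6.7  4.8] M [-1.854  1.133  0.191] p [0.5206 0.0484 0.2308] xang 1.988 j [ 0.33  0.47 -0.72  1.87  0.38  0.94 -0.15] 0.02204083411487061 100.51337641838472
F [-5.3 -8.6  6.9] M [-1.921  1.475  0.216] p [0.5204 0.0483 0.2305] xang 1.908 j [ 0.32  0.47 -0.7   1.87  0.37  0.94 -0.22] 0.022029735518071383 100.7568126975093
F [-6.9 -8.6  7.8] M [-1.996  1.712  0.243] p [0.5203 0.0483 0.2303] xang 1.827 j [ 0.3   0.46 -0.68  1.87  0.36  0.93 -0.29] 0.0221089446299717 100.87431856489275
```

Converted, -0.0002 m is -0.008, -0.0008 m is -0.032, 0.04 rad is 0.2.

```bash
echo '{"moves": [[-0.008, -0.032, 0, 0.2, 0.02], [0, 0, 0, 0.2, 0.02]]}' > path.dat && python3 steer.py path.dat>/dev/null; python3 m.py
echo '{"moves": [[0, 0, 0.004, 0.2, 0.02], [0, 0, 0.004, 0.2, 0.02]]}' > path.dat && python3 steer.py path.dat>/dev/null; python3 m.py
echo '{"moves": [[0, 0, 0.004, 0.2, 0.02], [0, 0, 0.004, 0.2, 0.02]]}' > path.dat && python3 steer.py path.dat>/dev/null; python3 m.py
echo '{"moves": [[0, 0, 0.004, 0.15, 0.02], [0, 0, 0.004, 0.15, 0.02]]}' > path.dat && python3 steer.py path.dat>/dev/null; python3 m.py
```

```text
F [-2.3 -6.8  1.3] M [-1.471  0.765  0.247] p [0.5198 0.0482 0.2303] xang 1.748 j [ 0.29  0.46 -0.66  1.87  0.35  0.93 -0.36] 0.022158999351801132 100.12523471668828
F [-4.5 -7.   2.3] M [-1.547  1.193  0.303] p [0.5197 0.0481 0.23  ] xang 1.668 j [ 0.28  0.45 -0.64  1.87  0.34  0.92 -0.43] 0.02210116253224782 100.40018961124588
F [-7.3 -7.1  4.3] M [-1.65   1.512  0.544] p [0.5195 0.0482 0.2298] xang 1.588 j [ 0.26  0.45 -0.63  1.88  0.33  0.92 -0.5 ] 0.02207962010618413 101.52529883896932
F [-6.8 -6.1  6. ] M [-1.639  1.748  0.596] p [0.5194 0.0482 0.2296] xang 1.529 j [ 0.25  0.45 -0.61  1.88  0.32  0.92 -0.55] 0.02178034071222107 101.91825881134719
```

Converted, -0.0005 m is -0.02, 0.0001 m is 0.004, 0.03 rad is 0.15.

```bash
echo '{"moves": [[0, -0.02, 0, 0.15, 0.02], [0, 0, 0, 0.15, 0.02], [0, 0, 0.004, 0.15, 0.02], [0, 0, 0.004, 0.15, 0.02]]}' > path.dat && python3 steer.py path.dat>/dev/null; python3 m.py
echo '{"moves": [[0, 0, 0.004, 0.15, 0.02], [0, 0, 0.004, 0.15, 0.02]]}' > path.dat && python3 steer.py path.dat>/dev/null; python3 m.py
echo '{"moves": [[0, 0, 0.004, 0.1, 0.02], [0, 0, 0.004, 0.1, 0.02]]}' > path.dat && python3 steer.py path.dat>/dev/null; python3 m.py
```

```text
F [-5.5 -7.2  5.5] M [-1.583  1.536  0.792] p [0.519  0.0482 0.2294] xang 1.409 j [ 0.23  0.44 -0.58  1.88  0.3   0.91 -0.66] 0.02220904504819365 102.23940543830395
F [-7.9 -6.6  5.5] M [-1.572  1.739  0.818] p [0.5189 0.0482 0.2292] xang 1.349 j [ 0.22  0.44 -0.57  1.88  0.3   0.91 -0.71] 0.02229798330108563 102.70327434831415
F [-7.8 -7.1  7.9] M [-1.61   1.975  0.828] p [0.5188 0.0483 0.229 ] xang 1.31 j [ 0.22  0.44 -0.56  1.88  0.29  0.91 -0.74] 0.02215748352508698 103.06811144997482
```

```bash
for i in 1; do echo '{"moves": [[0, 0, 0, 0.1, 0.02]]}' > path.dat && python3 steer.py path.dat>/dev/null; python3 m.py; done
echo '{"moves": [[0, 0, 0, 0, 0.02]]}' > path.dat && python3 steer.py path.dat>/dev/null; python3 m.py
echo '{"moves": [[0, 0, 0, 0, 0.02]]}' > path.dat && python3 steer.py path.dat>/dev/null; python3 m.py
echo '{"moves": [[0, 0, 0, 0, 0.02]]}' > path.dat && python3 steer.py path.dat>/dev/null; python3 m.py
```

```text
F [-9.  -6.7  6.7] M [-1.546  2.008  0.824] p [0.5188 0.0483 0.229 ] xang 1.29 j [ 0.21  0.44 -0.55  1.88  0.29  0.91 -0.76] 0.02221092680736103 103.13443144535995
F [-7.7 -7.5  6.4] M [-1.59   1.931  0.821] p [0.5188 0.0483 0.229 ] xang 1.289 j [ 0.21  0.44 -0.55  1.88  0.29  0.91 -0.76] 0.022430736909401814 102.82191760241403
F [-8.4 -6.2  6.2] M [-1.583  1.892  0.755] p [0.5187 0.0483 0.229 ] xang 1.29 j [ 0.21  0.44 -0.55  1.88  0.29  0.91 -0.76] 0.022026478969703008 102.65520279688644
F [-7.7 -6.5  7. ] M [-1.59   1.927  0.731] p [0.5187 0.0483 0.229 ] xang 1.291 j [ 0.21  0.44 -0.55  1.88  0.29  0.91 -0.76] 0.021784736538926687 102.6480304978395
```

The torque climbed past the step at the seal (0.3 to 0.55 N m) to about 0.82 N m, which is inside the snug band. I'll stop there and release.

```bash
echo '{"moves": [[0, 0, 0, 0, 0.06], [0, 0, 0, 0, 0.06], [0, 0, 0, 0, 0.06], [0, 0, 0, 0, 0.06]]}' > path.dat && python3 steer.py path.dat>/dev/null; python3 m.py
echo '{"moves": [[0, 0, -0.8, 0, 0.06], [0, 0, -1.6, 0, 0.06], [0, 0, -1.6, 0, 0.06], [0, 0, -1.6, 0, 0.06], [-1.6, 0, 0, 0, 0.06], [-1.6, 0, 0, 0, 0.06], [-1.6, 0, 0, 0, 0.06], [-1.6, 0, 0, 0, 0.06], [-1.6, 0, 0, 0, 0.06], [-1.6, 0, 0, 0, 0.06], [0, 0, 0, 0, 0.06], [0, 0, 0, 0, 0.06]]}' > path.dat && python3 steer.py path.dat >/dev/null;python3 m.py
python3 - <<'E'
from h import *
for n in('scene','top'):snap(n,n+'9')
a=cv2.resize(cv2.imread('pics/scene9.png')[165:300,230:380],None,fx=3,fy=3,interpolation=2);b=cv2.resize(cv2.imread('pics/top9.png')[165:270,205:315],None,fx=3,fy=3,interpolation=2)
b=cv2.copyMakeBorder(b,0,405-315,0,0,0);cv2.imwrite('pics/c9.png',np.hstack([a,b]))
for o,n in(('scene0','scene9'),('top0','top9')):
    d=cv2.absdiff(cv2.imread(f'pics/{o}.png'),cv2.imread(f'pics/{n}.png')).max(2)
    for k,p in dict(saucer=[.646,.32,.02],funnel=[.445,.352,.03],mug=[.647,-.316,.04],scoop=[.5,-.33,.02]).items():
        u,v=proj(o,p).astype(int);print(n,k,(u,v),(d[v-22:v+22,u-22:u+22]>45).sum())
E
```

```text
F [-0.1  0.1 -0.4] M [ 0.002  0.007 -0.009] p [0.5196 0.0493 0.2285] xang 1.291 j [ 0.21  0.44 -0.55  1.88  0.29  0.9  -0.76] 0.060187989018590286 0.0
F [ 0.1  0.1 -0.2] M [0.046 0.007 0.003] p [ 0.4524 -0.1835  0.3681] xang 1.287 j [ 0.66  0.22 -0.47  1.78  0.11  1.17 -0.13] 0.059943729954556484 0.0
scene9 saucer (np.int64(366), np.int64(359)) 0
scene9 funnel (np.int64(427), np.int64(298)) 0
scene9 mug (np.int64(165), np.int64(203)) 0
scene9 scoop (np.int64(202), np.int64(173)) 0
top9 saucer (np.int64(177), np.int64(181)) 0
top9 funnel (np.int64(167), np.int64(244)) 0
top9 mug (np.int64(376), np.int64(176)) 0
top9 scoop (np.int64(380), np.int64(223)) 391
```

View pics/c9.png

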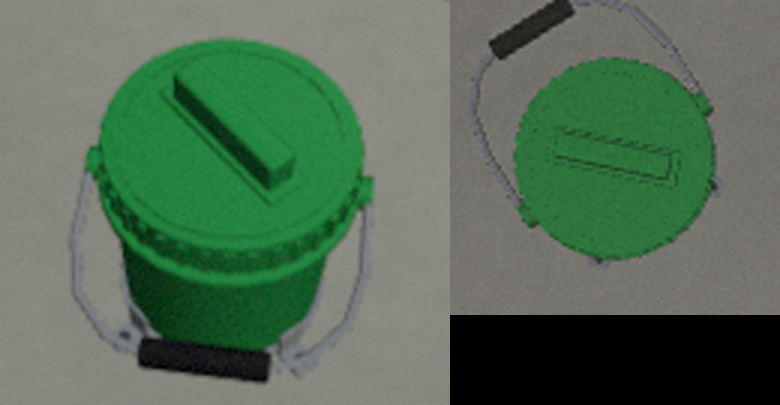

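The lid is closed, with its bar now at about 76° in the world frame, and the handle is down. The things around it are unmoved: the scene view shows no change, and the only top-view difference is the arm in front of the scoop. The wrist moment is back to zero after release, so the 0.82 N m reading stands.

```bash
python3 -c "
from station import env
print(env.sign_off())"
```

```text
the job is handed in; nothing more can be done
None
```

I folded the handle fully down, screwed the lid clockwise until it was snug on its seal at about 0.8 N m, let go with nothing around the bin disturbed, and handed the job in.

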